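Pastry case lamps off for the night

ROBOT

A 6-joint arm with a two-finger parallel gripper is mounted at the origin on the work surface. World frame = base frame: x ahead of the robot, y to its left, z up, the work surface at z = 0. Lengths are in m, angles in rad, forces in N, time in s.
With the tool pointing down it reaches from about 0.3 to 0.95 m from the base axis. Payload 3.1 kg.
Tool frame: the origin (TCP) lies on the mounting face of the last link; the fingertips stand 173 mm ahead of it and the grasp point (between the pads) lies 155 mm ahead of it; z points along the fingers, y is the line along which they close (so a half turn about z gives the same grasp; the last joint's range is limited). The gripper opens to 85 mm and grips with 20 to 120 N. Pads are 22 mm wide; open, the fingers measure 114 mm over their backs; the gripper's body (76 mm by 85 mm) begins 54 mm behind the grasp point. The pads swing forward as they close: fully open they stand 13 mm farther back than shut.
Start: joints at [-1.195, 0.308, 1.634, -0, 1.2, -0.07], TCP at [0.269, -0.564, 0.405] pointing down, gripper open.
Joint ranges: [-3.06, 3.06], [-0.79, 1.96], [0.05, 2.63], [-1.19, 4.34], [0.05, 2.64], [-2.94, 2.94]. Speed limits (rad/s): [2.79, 2.79, 3.14, 3.14, 3.14, 3.14].

INTERFACE

Orientations are given as a unit quaternion [w, x, y, z].
In Python, from workcell import * gives the robot as it stands. Calls block until the motion is done:
- goto(position, orientation): joint-space move of the TCP to a pose.
- move_linear(position, feed=0.15, orientation=None, until_force=None): straight line of the TCP; orientation=None keeps the orientation; feed is the mean speed in m/s. With until_force (N) it stops when the force on the tool has changed by that much, and returns True; else False.
- move_joints(angles): joint-space move.
- release() and clamp(): open the fingers fully, or close them until they stop; the grip force is fixed at half the most.
- pause(seconds).
- ik(position, orientation): joint angles nearest the present ones, or None.
- get_obs(): the state.
- get_image(name): name is "scene" or "top" or "wrist"; returns the picture (480x640x3 uint8, red, green, blue); there is no depth.
- get_calibration(name): a dict with "vertical_fov" (degrees; the focal length in pixels is half the picture's height over the tangent of half this angle, whatever the lens; pixels are square), "cx", "cy" (the principal point, pixels), "R" (3x3) and "t" (3): a world point X has camera coordinates R X + t. Camera axes: x right, y down, z forward; pixel columns grow to the right and rows downward; lengths in m; the calibration is good to about 2 mm. A picture is of the moment at which its call begins: read the wrist's pose just before it. get_calibration takes no time and is no camera call; for the wrist camera it gives the pose at the moment of the call.
A pose or a line that the arm cannot do raises Unreachable and nothing moves.
- sign_off(): hands the job in; it is judged then, once.
The state is a dict: "t": time; "q": joint angles; "joint_vel": joint speeds; "tau": joint torques, N m; "tool_pos": TCP position; "tool_rot": TCP orientation; "ft_force": force on the tool from outside, world axes, zero at the start; "wrist_torque": the same for the moment, N m; "opening": opening from 0.0 (shut) to 1.0 (fully open); "finger_force": force on a finger pad.
Only numpy, scipy, OpenCV 4.12 (cv2) and the standard library are available. Lean on these libraries where they do the work, as an engineer would, in place of code of your own. Each camera call takes 0.05 s, during which the arm holds its last target. There are 200 camera calls.

TASK

Close up the pastry case for the night: first push the drawn-out bread tray fully home, then switch off the four lamp switches under the shelf edge in one drag of a finger along the row, without taking it away before the last one is over. Leave the larger chiller switch on, and do not disturb the cake box, tape dispenser or mug.

Things in the scene. Friction and masses are not known exactly. Their poses are not given: they have to be found in the camera images.
- case: Open wooden pastry stand, fixed. Origin: on the counter below the middle of the shelf's front edge; x points into the stand, away from the robot, y left along the edge. Shelf 700 mm wide, 240 mm deep (x 0 to 240), underside 180, top 198 mm up, on 32 mm square corner legs. A clear plate (underside 318 mm up) covers its back part, x over 105 mm. Its edge blocks a gripper straight above the switches.
- tray (a joint): How far the bread tray on the shelf is drawn towards the robot (m): 0 = fully home against its stop, front face flush with the shelf's front edge; at most 0.13. It slides along the stand's x, stays where it is left and takes about 2 N to push.
- tray_front (a point): Centre of the robot-side face of the tray's flat wooden front board: 580 mm wide, 14 mm thick, from 198 to 238 mm above the counter. Push here along the stand's +x. Drawn out, the tray hangs over the lamp switches.
- bank: Fixed lamp switch bank: housing 75 (x) by 270 (y) by 32 mm tall with four equal black paddles in a row. Origin: centre of its underside; axes parallel to the stand's. Pivots at x = 0, y = -97.5, -32.5, 32.5, 97.5 mm, 34 mm up; this line lies 15 mm in front of the shelf's edge. Reach it with the tool leaning back towards the robot, tips forward and down, 25 to 45 degrees from vertical.
- lamp1_tip (a point): Tip of the first lamp paddle (at the bank's -y end; moves with it). Paddles are 30 mm wide (x), 10 to 12 thick, 48 long from pivot to tip, and swing along the row. On: leaning 15 degrees to -y, tip 80 mm above the counter. Off: laid over 70 degrees to +y, its top about 56 mm above the counter.
- lamp4_tip (a point): Tip of the last lamp paddle (bank's +y end; moves with it). Drawn towards +y from before the first paddle (say bank y = -142 mm) with its end about 62 mm above the counter, a finger lays each paddle over and passes above it. Under 1 N each; past upright a paddle drops over by itself. The last one is over when the finger is about 20 mm past its pivot.
- chiller_box: Fixed housing 75 by 80 by 32 mm tall in line with the bank, 192.5 mm from its centre, at the +y or the -y end (it varies). Origin: centre of its underside, axes as the bank's. In its middle one larger black paddle (chiller): 48 mm wide, 62 long, pivot 34 mm up, working as the lamp paddles do and on at the start, leaning 15 degrees to -y.
- chiller (a joint): Angle of the chiller paddle (rad): 0 = on, 1.48 = off. It must stay on.
- socket_box: Fixed plain housing with a round white socket, no paddle, 75 by 80 mm, 34 mm tall, at the other end of the bank, its centre 192.5 mm from the bank's centre. Origin: centre of its underside.
- cake_box: Bystander: pale closed cake carton 110 by 130 by 75 mm tall, loose on the counter. Origin: centre of its underside.
- tape_stand: Bystander: black tape dispenser 65 by 150 mm, 96 mm tall, loose. Origin: centre of its underside.
- mug: Bystander: mug 80 mm across, 90 mm tall, loose, with a handle. Origin: centre of its underside.
- lamp1 (a joint): Angle of lamp paddle 1, counted from the -y end (rad): 0 = on, 1.48 = off.
- lamp2 (a joint): Angle of lamp paddle 2, counted from the -y end (rad): 0 = on, 1.48 = off.
- lamp3 (a joint): Angle of lamp paddle 3, counted from the -y end (rad): 0 = on, 1.48 = off.
- lamp4 (a joint): Angle of lamp paddle 4, counted from the -y end (rad): 0 = on, 1.48 = off.
Mind the look-alikes: they are no part of the job. Leave any orange or purple look-alike of the chiller_box alone.

How it is judged:
On the way, in this order (a step that is already met when the one before it is completed fails the run):
1. the tray is fully home, before the lamps are switched off (value of joint tray below 0.008 m and value of joint each of lamp1, lamp2, lamp3, lamp4 below 0.6 rad), for 0.1 s.
2. all four lamp switches are off (value of joint each of lamp1, lamp2, lamp3, lamp4 above 1.2 rad), for 0.1 s.
At the end, for the whole second after the job is handed in: The tray is home (within 8 mm of its stop), all four lamp paddles are off (above 1.2 rad) and the chiller paddle is still on (below 0.3 rad) (all of step 2 and value of joint tray below 0.008 m and value of joint chiller below 0.3 rad); the robot touches nothing.
It fails at once if the chiller switch is pushed over (beyond 0.5 rad) (value of joint chiller above 0.5 rad).
It fails at once if the finger is taken away from the row (grasp point more than 130 mm above the counter or 120 mm before the row) when the first lamp switch is off and the last is not yet (value of joint lamp1 above 1.2 rad and value of joint lamp4 below 0.6 rad and (z of the grasp point in the frame of bank above 0.13 m or x of the grasp point in the frame of bank below -0.12 m)).
It fails at once if the cake box is moved by more than 25 mm or tipped (distance of cake_box from where it was at the start of the episode above 0.025 m or angle between cake_box's own z axis and vertical above 0.35 rad).
It fails at once if the tape stand is moved by more than 25 mm or tipped (distance of tape_stand from where it was at the start of the episode above 0.025 m or angle between tape_stand's own z axis and vertical above 0.35 rad).
It fails at once if the mug is moved by more than 25 mm or tipped (distance of mug from where it was at the start of the episode above 0.025 m or angle between mug's own z axis and vertical above 0.35 rad).
It also fails if it takes over 45 s, if anything falls off the work surface, if the arm or the gripper's body presses on something with over 40 N, if the wrist force passes 120 N, or if a joint passes its speed limit or range.

## Working session

There is one attempt and no reset: what is moved stays moved. The work goes in short steps, each a Python script; the robot and the scene stay as the last script left them, time stands still between calls to the robot, and variables do not carry over. Pictures are saved under pics/ and viewed, at most 10 in all, crops included, and the job is handed in when it is done.

```bash
mkdir -p pics
python3 - <<'E'
from workcell import *
import cv2,numpy as np
for n in("scene","top"):
    cv2.imwrite(f"pics/{n}0.png",get_image(n)[:,:,::-1]); c=get_calibration(n); print(n,c)
print(get_obs()["t"])
E
```

```text
scene {'vertical_fov': 51.19513594984482, 'cx': 307.9763667623692, 'cy': 237.46704844887407, 'R': array([[ 0.73271551, -0.68050191,  0.0067178 ],
       [-0.6503429 , -0.70308187, -0.28762823],
       [ 0.20045473,  0.20638079, -0.95771858]]), 't': array([-0.42745886,  0.32193038,  1.05100704])}
top {'vertical_fov': 42.97650327951388, 'cx': 318.92735733409216, 'cy': 231.92143598808397, 'R': array([[-6.03991050e-02, -9.98174075e-01, -6.81303252e-04],
       [-9.74602760e-01,  5.91202423e-02, -2.15995965e-01],
       [ 2.15641851e-01, -1.23819629e-02, -9.76394018e-01]]), 't': array([-0.02526764,  0.52004209,  1.59954949])}
0.1
```

View pics/scene0.png

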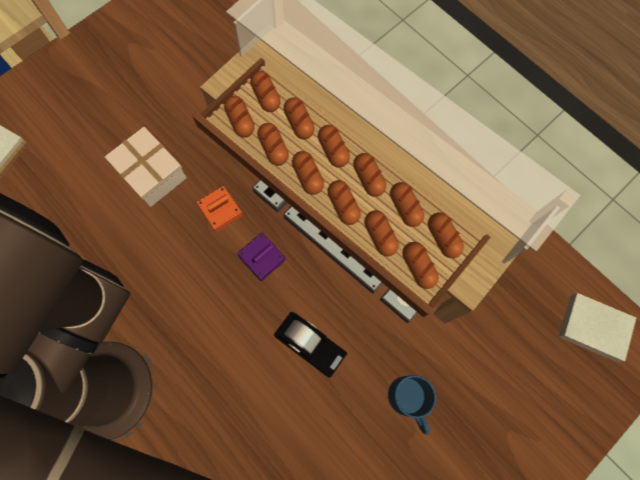

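View pics/top0.png

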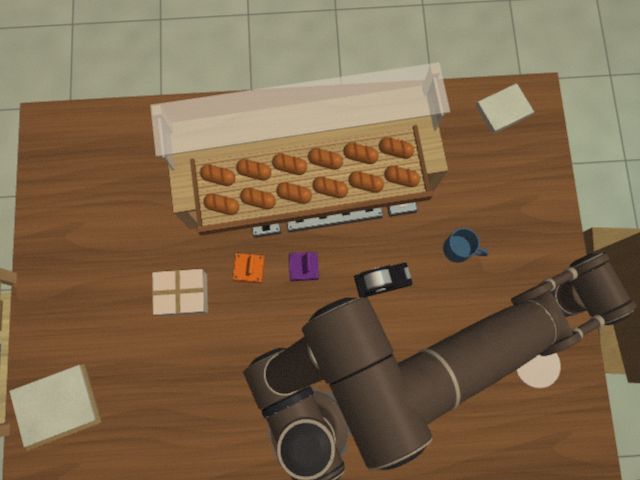

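The top view shows the bank at (335,220). A box with a black paddle sits at its left (+y) end at (265,229), which is the chiller, and the white socket is at (402,209). The orange (249,267) and purple (303,265) boxes are look-alikes. The bystanders are the carton (180,292), tape dispenser (384,279) and mug (462,246). Next I'll take close crops for measuring.

Run:
```python
import cv2
a=cv2.imread("pics/scene0.png"); b=cv2.imread("pics/top0.png")
cv2.imwrite("pics/sc1.png",cv2.resize(a[60:330,190:460],None,fx=2.2,fy=2.2,interpolation=cv2.INTER_CUBIC))
cv2.imwrite("pics/tc1.png",cv2.resize(b[120:300,145:495],None,fx=2.28,fy=2.28,interpolation=cv2.INTER_CUBIC))
```

```text
(no output)
```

View pics/sc1.png

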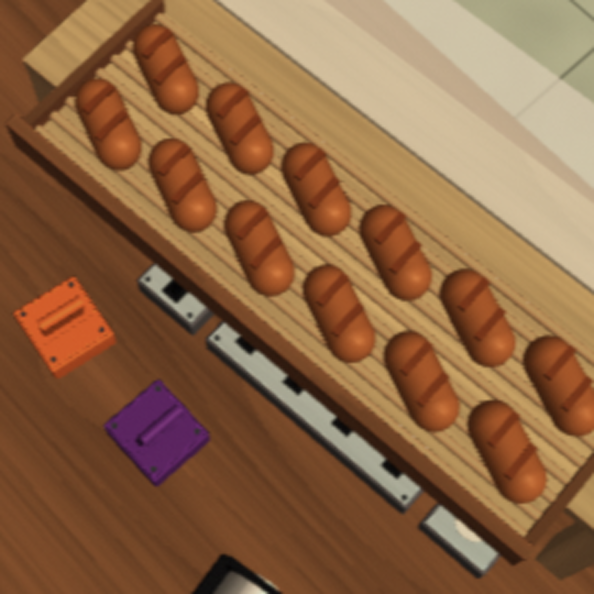

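View pics/tc1.png

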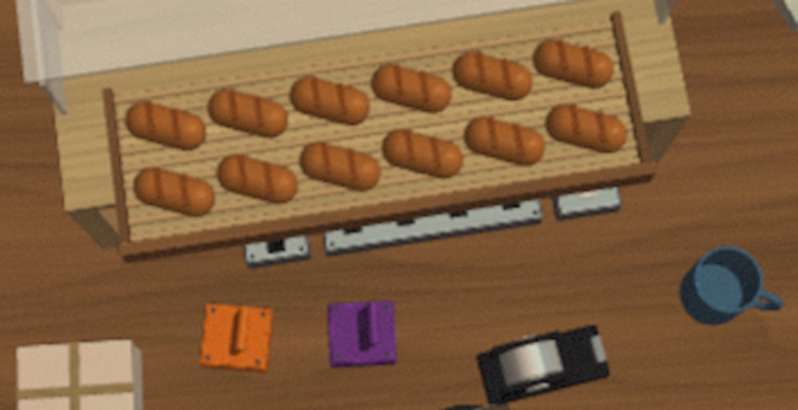

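The scene crop confirms it: the grey box with a black paddle at (173,290) is the chiller at the +y end, four lamp paddles lie between (245,345) and (393,467), and the socket is at (465,530). The purple and orange boxes are separate, loose look-alikes. I'll fit the stand's pose now.

```bash
cat > fit.py <<'E'
from workcell import *
import numpy as np
from scipy.optimize import least_squares
cal={n:get_calibration(n) for n in("scene","top")}
f=lambda c:240/np.tan(np.radians(c["vertical_fov"]/2))
def proj(n,X):
    c=cal[n]; p=c["R"]@X+c["t"]; return np.array([c["cx"],c["cy"]])+f(c)*p[:2]/p[2]
def ray(n,uv,z):
    c=cal[n]; d=c["R"].T@np.r_[(np.array(uv)-[c["cx"],c["cy"]])/f(c),1]; o=-c["R"].T@c["t"]
    return o+d*(z-o[2])/d[2]
S=lambda u,v:(190+u/2.2,60+v/2.2)
T=lambda u,v:(145+u/2.28,120+v/2.28)
E
cat > run.py <<'E'
from fit import *
# kind: s shelf, t tray, b bank
obs=[("top",T(66,209),"s",0,.35,.198),("top",T(688,113),"s",0,-.35,.198),("scene",S(23,62),"s",0,.35,.198),
("top",T(124,247),"t",0,.29,.238),("top",T(653,168),"t",0,-.29,.238),("scene",S(10,124),"t",0,.29,.238),
("top",T(326,246),"b",-.0375,.135,.032),("top",T(541,213),"b",-.0375,-.135,.032),
("scene",S(208,339),"b",-.0375,.135,.032),("scene",S(406,507),"b",-.0375,-.135,.032),
("top",T(247,258),"b",-.0375,.2325,.032),("top",T(309,250),"b",-.0375,.1525,.032),
("scene",S(139,285),"b",-.0375,.2325,.032),("scene",S(192,327),"b",-.0375,.1525,.032),
("top",T(557,211),"b",-.0375,-.1525,.034),("top",T(620,202),"b",-.0375,-.2325,.034)]
def P(p,k,x,y,z):
    cx,cy,a,d,bx,by=p
    if k=="t":x-=d
    if k=="b":x+=bx;y+=by
    return np.array([cx+np.cos(a)*x-np.sin(a)*y,cy+np.sin(a)*x+np.cos(a)*y,z])
r=lambda p:np.r_[np.concatenate([proj(n,P(p,*q))-uv for n,uv,*q in obs]),(p[4]+.015)*500]
s=least_squares(r,[.6,.1,.1,.08,-.015,0],loss="soft_l1")
print(s.x.round(4)); print(r(s.x)[:-1].reshape(-1,2).round(1).tolist())
for nm,uvs in {"mug rim z.09":[T(721,281)],"tape z.096":[T(477,357),T(600,327),T(608,372),T(488,402)],}.items():
    print(nm,[ray("top",u,.09)[:2].round(3).tolist() for u in uvs])
print("cake",[ray("top",T(*u),.075)[:2].round(3).tolist() for u in((17,347),(133,340))])
E
python3 run.py
```

```text
[ 0.5945 -0.0456  0.1003  0.0662 -0.0134 -0.0548]
[[0.4, 0.2], [2.1, -0.5], [0.1, -1.4], [-1.2, 1.8], [2.4, -0.6], [-0.3, -1.4], [-0.5, 1.4], [1.4, 0.6], [-0.6, -1.5], [1.9, 0.2], [-0.8, 1.6], [0.7, 0.6], [-0.7, -3.4], [0.9, -0.8], [0.7, 0.4], [1.3, -0.2]]
mug rim z.09 [[0.457, -0.431]]
tape z.096 [[0.385, -0.141], [0.411, -0.285], [0.359, -0.29], [0.333, -0.15]]
cake [[0.431, 0.39], [0.431, 0.256]]
```

```bash
cat > h.py <<'E'
from workcell import *
import numpy as np
from scipy.spatial.transform import Rotation as Ro
C=np.array([.5945,-.0456]); A=.1003; BX,BY=-.0142,-.0548; TH=np.radians(35)
ex=np.array([np.cos(A),np.sin(A),0]); ey=np.array([-np.sin(A),np.cos(A),0]); ez=np.array([0,0,1.])
tz=np.sin(TH)*ex-np.cos(TH)*ez
def quat(k):   # k: 0 tool y=+ey, 1 tool y=-ey, 2/3: tool x = +-ey
    y={0:ey,1:-ey}.get(k); 
    if y is None: x=ey if k==2 else -ey; y=np.cross(tz,x)
    else: x=np.cross(y,tz)
    return Ro.from_matrix(np.c_[x,y,tz]).as_quat()[[3,0,1,2]]
def tcp(x,y,z,back=0): # case coords of the fingertip centre
    return np.r_[C,0]+x*ex+y*ey+z*ez-tz*(.173+back)
E
python3 - <<'E'
from h import *
print(get_obs()["q"])
for k in range(4):
    for p in ((-.16,0,.212,.05),(0,0,.212,0),(BX,BY-.148,.065,.12),(BX,BY-.148,.065,0),(BX,BY+.128,.065,0)):
        q=ik(tcp(*p),quat(k)); print(k,p,None if q is None else np.round(q,2))
E
```

```text
[-1.19469039e+00  3.08917067e-01  1.63505919e+00  1.75194248e-05
  1.19973666e+00 -6.96630105e-02]
0 (-0.16, 0, 0.212, 0.05) [-0.53 -0.53  2.46  0.51  0.77 -2.49]
0 (0, 0, 0.212, 0) [-0.26  0.    2.16  0.49  0.44 -2.31]
0 (-0.0142, -0.20279999999999998, 0.065, 0.12) None
0 (-0.0142, -0.20279999999999998, 0.065, 0) None
0 (-0.0142, 0.0732, 0.065, 0) None
1 (-0.16, 0, 0.212, 0.05) [-0.53 -0.53  2.46  0.51  0.77  0.65]
1 (0, 0, 0.212, 0) [-0.26  0.    2.16  0.49  0.44  0.83]
1 (-0.0142, -0.20279999999999998, 0.065, 0.12) [-0.76  0.14  2.14  0.85  0.62  0.06]
1 (-0.0142, -0.20279999999999998, 0.065, 0) [-0.65  0.41  2.05  1.12  0.45 -0.16]
1 (-0.0142, 0.0732, 0.065, 0) [-0.09  0.26  2.28  1.6   0.11 -0.19]
2 (-0.16, 0, 0.212, 0.05) [-0.53 -0.53  2.46  0.51  0.77 -0.92]
2 (0, 0, 0.212, 0) [-0.26  0.    2.16  0.49  0.44 -0.74]
2 (-0.0142, -0.20279999999999998, 0.065, 0.12) [-0.76  0.14  2.14  0.85  0.62 -1.51]
2 (-0.0142, -0.20279999999999998, 0.065, 0) [-0.65  0.41  2.05  1.12  0.45 -1.73]
2 (-0.0142, 0.0732, 0.065, 0) [-0.09  0.26  2.28  1.6   0.11 -1.76]
3 (-0.16, 0, 0.212, 0.05) [-0.53 -0.53  2.46  0.51  0.77  2.22]
3 (0, 0, 0.212, 0) [-0.26  0.    2.16  0.49  0.44  2.4 ]
3 (-0.0142, -0.20279999999999998, 0.065, 0.12) [-0.76  0.14  2.14  0.85  0.62  1.63]
3 (-0.0142, -0.20279999999999998, 0.065, 0) [-0.65  0.41  2.05  1.12  0.45  1.41]
3 (-0.0142, 0.0732, 0.065, 0) [-0.09  0.26  2.28  1.6   0.11  1.38]
```

```bash
sed -i 's/TH=np.radians(35)/TH=np.radians(30)/' h.py
python3 - <<'E'
from h import *
import cv2
for y in (-.148,-.08,-.01,.06,.128):
    q=ik(tcp(BX,BY+y,.065),quat(1)); print(np.round(q,2))
clamp()
goto(tcp(-.13,0,.30),quat(1)); 
move_linear(tcp(-.13,0,.212),.15)
hit=move_linear(tcp(.004,0,.212),.05,until_force=12)
o=get_obs(); p=o["tool_pos"]+tz*.173-np.r_[C,0]
print(hit,o["t"],o["ft_force"].round(1),"tip case x,y,z",p@ex,p@ey,p[2],o["opening"])
move_linear(tcp(-.10,0,.24),.15)
goto(tcp(BX,BY-.148,.065,.14),quat(1))
print(get_obs()["t"])
cv2.imwrite("pics/w1.png",get_image("wrist")[:,:,::-1]); cv2.imwrite("pics/s1.png",get_image("scene")[:,:,::-1]);cv2.imwrite("pics/t1.png",get_image("top")[:,:,::-1])
a=cv2.imread("pics/s1.png")
cv2.imwrite("pics/s1c.png",cv2.resize(a[60:330,190:460],None,fx=2.2,fy=2.2,interpolation=cv2.INTER_CUBIC))
E
```

```text
[-0.62  0.41  2.01  0.84  0.46  0.13]
[-0.52  0.35  2.09  0.87  0.39  0.19]
[-0.39  0.31  2.16  0.88  0.31  0.29]
[-0.24  0.27  2.21  0.81  0.23  0.47]
[-0.08  0.26  2.23  0.59  0.16  0.83]
True 5.675 [0.2 0.  0.2] tip case x,y,z -0.010046786284664124 3.3293240894050355e-05 0.21110254758694535 -0.0035365148305290055
7.3
```

View pics/w1.png

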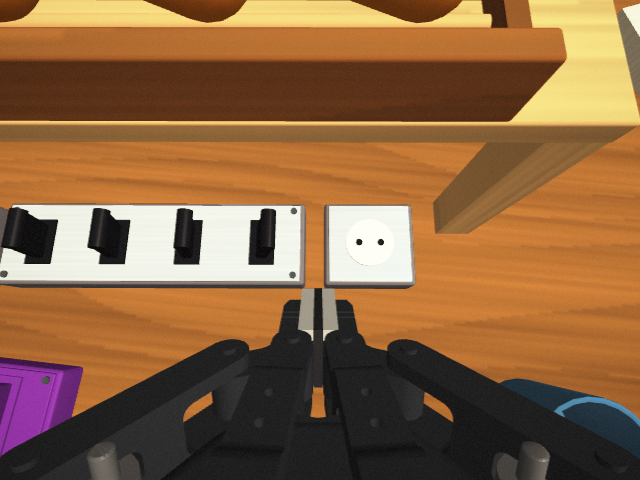

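View pics/s1c.png

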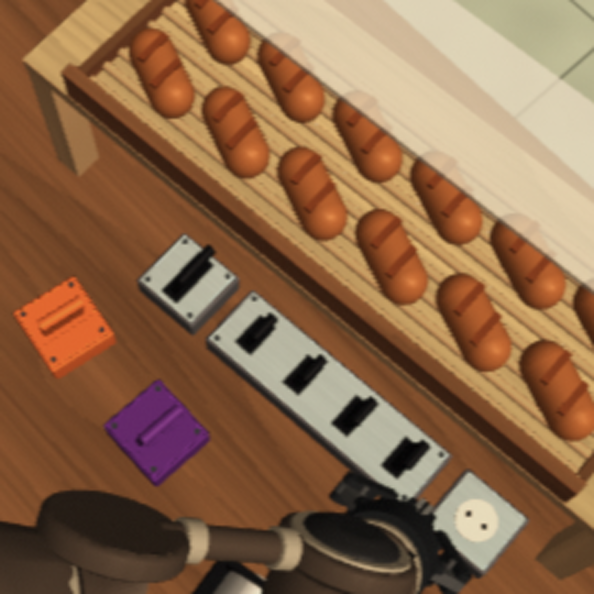

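The tray stopped on its end stop, with the push face at case x ≈ 0, and all five switches are still on. In the wrist view the bank's -y end is at (303,207)–(303,282) and the socket's corners are at (327,284), (413,284) and (411,206). I'll check these against the fit.

Run:
```python
from h import *
import fit
fit.cal["wrist"]=get_calibration("wrist")
def L(u,v,z):
    p=fit.ray("wrist",(u,v),z)-np.r_[C,0]; return np.round([p@ex-BX,p@ey-BY],4)
for n,u,v,z in (("bank front-y (-.0375,-.135)",303,282,.032),("bank back-y (.0375,-.135)",304,206,.032),("bank front mid(-.0375)",100,281,.032),("sock (-.0375,-.1525)",326,284,.034),
 ("sock (-.0375,-.2325)",413,284,.034),("sock back (.0375,-.2325)",411,206,.034),("shelf edge x=.0142",300,125,.198),("shelf -y",638,125,.198)): print(n,L(u,v,z))
```

```text
bank front-y (-.0375,-.135) [-0.0382 -0.1344]
bank back-y (.0375,-.135) [ 0.0308 -0.1345]
bank front mid(-.0375) [-0.0376  0.0405]
sock (-.0375,-.1525) [-0.0401 -0.1541]
sock (-.0375,-.2325) [-0.04   -0.2285]
sock back (.0375,-.2325) [ 0.0303 -0.2309]
shelf edge x=.0142 [ 0.0113 -0.1389]
shelf -y [ 0.0116 -0.291 ]
```

The fit agrees to about 3 mm, so I'll shift x back by 2 mm and make the drag.

```bash
sed -i 's/BX,BY=-.0142/BX,BY=-.0165/' h.py
python3 - <<'E'
from h import *
import cv2
move_linear(tcp(BX,BY-.148,.065),.12,quat(1))
print(get_obs()["ft_force"].round(1))
move_linear(tcp(BX,BY+.128,.065),.06)
o=get_obs(); p=o["tool_pos"]+tz*.173-np.r_[C,0]
print(o["t"],o["ft_force"].round(1),p@ex-BX,p@ey-BY,p[2])
cv2.imwrite("pics/w2.png",get_image("wrist")[:,:,::-1])
E
```

```text
[-0.4 -0.3  0.6]
13.5083 [-0.  -0.1 -0.4] 1.831834412485342e-05 0.1279187487869034 0.06501287209647483
```

View pics/w2.png

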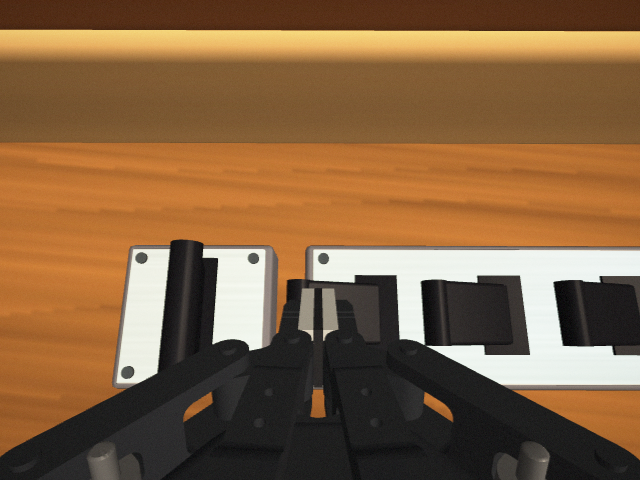

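Lamps at (340,310), (470,312) and (600,312) are laid over and the chiller paddle at (183,300) still stands. A bright strip at rows 30–60 lies between the tray board and the shelf edge, so I'll check whether the tray is really home. Then I'll back away and view the result.

Run:
```python
from h import *
import fit,cv2
fit.cal["wrist"]=get_calibration("wrist")
for v in (30,60,143):
    p=fit.ray("wrist",(320,v),.198 if v<100 else .18)-np.r_[C,0]; print(v,p@ex)
move_linear(tcp(BX,BY+.128,.065,.16),.12)
fit.cal["wrist"]=get_calibration("wrist")
cv2.imwrite("pics/w3.png",get_image("wrist")[:,:,::-1])
cv2.imwrite("pics/s3.png",get_image("scene")[:,:,::-1])
for x,z in((0,.198),(0,.18),(0,.238),(-.01,.238)): print(x,z,fit.proj("wrist",np.r_[C,0]+x*ex+(BY+.1)*ey+z*ez))
print(get_obs()["t"])
```

```text
30 -0.0012716209541550679
60 -0.0041520147953348205
143 -0.0015727112140183188
0 0.198 [372.36677689 114.10755143]
0 0.18 [367.57994549 132.90051804]
0 0.238 [387.16874297  55.99544525]
-0.01 0.238 [388.33575876  77.86298523]
15.1417
```

View pics/w3.png

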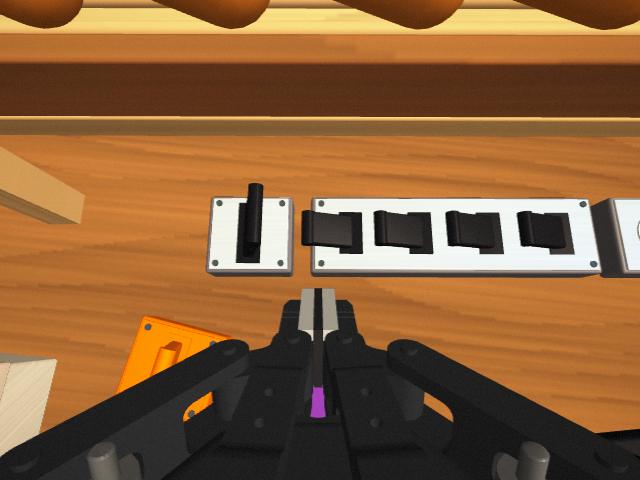

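View pics/s3.png

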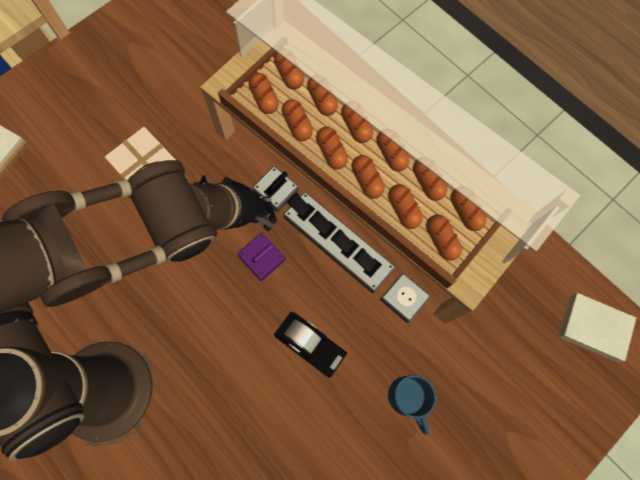

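All four lamp paddles lie over at (330,228), (402,228), (472,228) and (542,228). The chiller at (253,220) is still up, the tray board is within about 3 mm of the shelf edge, and the carton, tape dispenser and mug are at the same pixels as before. The arm is clear, so I'm handing in.

```bash
python3 -c "
from workcell import *
print(get_obs()['ft_force'].round(1)); print(sign_off())"
```

```text
[-1.4 -1.3  0.5]
the job is handed in; nothing more can be done
None
```

The job is handed in at about 15 s: the tray is home to within about 3 mm, all four lamps went off in one drag, the chiller is still on, and the cake box, tape dispenser and mug look unmoved (checked by camera; no verdict was returned).

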